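# Put the slim trier away in its tip-down tube

## Robot

A 6-joint arm with a two-finger parallel gripper is mounted at the origin on a cart in front of the work surface, level with it; the furniture and walls round the work are solid. World frame = base frame: x ahead of the robot, y to its left, z up, the work surface at z = 0. Lengths are in m, angles in rad, forces in N, time in s.
With the tool pointing down it reaches from about 0.375 to 0.975 m from the base axis. Payload 3.8 kg.
Tool frame: the origin (TCP) lies at the very end of the fingers, on their centre line; the grasp point (between the pads) lies 19 mm behind it; z points along the fingers, y is the direction in which the jaws open and shut (so a half turn about z gives the same grasp; the last joint's range is limited). The gripper opens to 85 mm and grips with 20 to 120 N. Pads are 22 mm wide; open, the fingers measure 114 mm over their backs; the gripper's body (76 mm by 85 mm) begins 54 mm behind the grasp point. The pads swing forward as they close: fully open they stand 13 mm farther back than shut.
Start: joints at [-1.232, 0.264, 1.604, -0, 1.274, -0.037], TCP at [0.248, -0.628, 0.231] pointing down, gripper open.
Joint ranges: [-2.63, 2.63], [-0.94, 2.18], [0.31, 2.57], [-1.31, 4.45], [0, 2.66], [-2.55, 2.55]. Speed limits (rad/s): [2.57, 2.57, 3.14, 3.14, 3.14, 3.14].

## Interface

Orientations are given as a rotation vector (axis times angle).
In Python, from workcell import bot, read_camera, finish_job gives the robot as it stands. The module is installed in compiled form; this text tells all that it offers.
- The arm moves only by the tool servo_tool, never from a script. Its argument "targets" is text: rows parted by semicolons, each of 7 numbers parted by spaces: the turn, a rotation vector about the tool's x, y, z in rad, then the shift along the tool's x, y, z in mm, then the finger opening in mm, from 0 to 85.4. In form: wx wy wz x y z gripper; .... A call has 1 to 8 rows; each row shifts and turns the pose as measured when the row begins, along the tool's axes as they then stand; what a row does not reach is not made up. A row lasts 1/12 s, in which the tool goes at most 41.7 mm and 7.16 degrees, less where a joint would pass 70% of its speed; a pose out of reach is approached as far as the arm can. A call is refused whole if a number of a shift passes 41.7 or a number of a turn 0.125, either way. A call with a gripper value outside its range is refused whole. The fingers move at their own pace and stop on an object; "newtons" is the grip in N (left out, the last holds). Time passes only in rows, so rows that do not move let the fingers close. It gives the time, the measured TCP pose, the force and the opening at its end, in the units of the state.
- bot.read_state(): the state, without advancing time (a new reading comes with each control period).
- read_camera(name): name is "side" or "top" or "wrist"; returns a dict with "image" (480x640x3 uint8, red, green, blue), "mtx" (3x3 intrinsics, pixels), "k1" (the pictures are not rectified: a ray, as slopes to the right and down, at radius r is drawn at 1 + k1 r^2 times it, then the intrinsics apply), "eye" and "orientation" of the camera in the world; the wrist camera has in their place "T_tool_cam" (4x4, takes a point from camera to tool coordinates, whose origin is the TCP and whose axes are the flange's). Camera axes: x right, y up, looking along -z (the intrinsics and any distortion apply to the point x, -y, -z); pixel columns grow to the right and rows downward; lengths in m; the calibration is good to about 2 mm. A picture is of the moment at which its call begins: read the wrist's pose just before it. There is no depth.
- finish_job(): hands the job in, once; it reports no verdict.
The state is a dict: "time": time; "q": joint angles; "joint_vel": joint speeds; "joint_torque": joint torques, N m; "tool_pos": TCP position; "tcp_rot": TCP orientation; "wrist_force": force on the tool from outside, world axes, zero at the start; "torque": the same for the moment, N m; "width": opening from 0.0 (shut) to 1.0 (fully open).
Only numpy, scipy, OpenCV 4.12 (cv2) and the standard library are available. Lean on these libraries where they do the work, as an engineer would, in place of code of your own. Each camera call takes 0.05 s, during which the arm holds its last target.

## Task

Take the slim sampling trier out of the drying rack and slide it fully home into the upright metal tube, until its collar sits on the mouth of the tube. Then tip the loaded tube over so that it lies all the way down in its cradle, with the trier still fully home, and let go. Leave the stout trier in the rack and do not disturb the sample tin, the brass weight or the steel cup.

Things in the scene. Friction and masses are not known exactly. Their poses are not given: they have to be found in the camera images.
- slim_trier_grip (a point): Slim trier (loose, 0.1 kg: pointed steel shaft, collar, wooden handle, in line), upright in a rack hole, collar on the plate. Point on the axis, in the handle (24 mm diameter, 55 long), 25 mm below its top, 36 above the collar's underside. Collar 36 mm diameter, 6 thick; below it the shaft, 16 mm diameter, 85 long, last 14 mm tapering to 6. z runs from tip to handle.
- slim_trier_collar (a point): Centre of the underside of the slim trier's collar, on the axis, 36 mm below the grip point and 85 mm above the tip; z axis as the grip point.
- stout_trier_grip (a point): Stout trier, loose, same make but thicker, in the other hole of the rack, where it stays. Point on its axis in the handle, 25 mm below the top. Handle 32 mm diameter, 55 mm long; collar 42 mm; shaft 22 mm, too thick for the tube.
- rack: Fixed wooden drying rack; origin under its centre on the desk, z up. 70 mm (its x) by 150 mm (its y); top plate 10 mm thick, its top at 100 mm; open between two end boards. Two 26 mm through holes, 40 mm to either side of the centre along its y; a trier hangs in each, either way round.
- holder: Fixed tip-down tube holder; origin on the desk under the tube's pivot, z up. Wooden base 90 mm (x) by 180 mm (y -45 to +135), 8 mm thick; two cheeks, 50 mm high, beside the pivot; the cradle, a saddle between two horns 38 mm high, 42 mm apart inside, stands at y = 62 mm. The tube tips toward the holder's +y.
- tube_pivot (a point): Point on the tube's axis where it is hinged, 34 mm above the desk; the hinge axis is the holder's x axis.
- tube_mouth (a point): Centre of the open mouth of the aluminium tube, on its axis, 88 mm from the pivot; z axis points out of the mouth along the tube. Outer diameter 36 mm, bore 18 mm, bore 92 mm deep; upright, the mouth is 122 mm above the desk.
- tube (a joint): Angle of the tube: 0 = upright (as it starts, against a stop), growing as it tips toward the holder's +y; 1.40 rad = down in the cradle (end stop, mouth still pointing 10 degrees upward). Hinge friction of about 0.6 N m keeps the tube where it is left; pushing the trier's handle tips it.
- sample_tin: Bystander: round grey sample tin with lid, 70 mm diameter, 48 mm high, origin under its centre.
- weight: Bystander: brass knobbed weight, 32 mm diameter, 34 mm high, origin under its centre.
- steel_cup: Bystander: small open steel cup, 65 mm diameter, 48 mm high, origin under its centre.

How it is judged:
On the way:
1. the slim trier is fully home in the upright tube: collar within 5 mm of the mouth, tube within 0.2 rad of upright (distance between slim_trier_collar and tube_mouth below 0.005 m and angle between the z axis of slim_trier_collar and the z axis of tube_mouth, either way round below 0.08 rad and value of joint tube below 0.2 rad), for 0.2 s.
At the end, for the whole second after the job is handed in: The slim trier is in the tube with its collar within 5 mm of the mouth and its axis within 0.08 rad of the tube's, the tube lies down in the cradle (joint above 1.33 of 1.40 rad), all at rest, and the stout trier is still in its rack hole (within 20 mm of its start) (distance between slim_trier_collar and tube_mouth below 0.005 m and angle between the z axis of slim_trier_collar and the z axis of tube_mouth, either way round below 0.08 rad and value of joint tube above 1.33 rad and distance of stout_trier_grip from where it was at the start of the episode below 0.02 m and linear speed of slim_trier below 0.02 m/s); the robot touches nothing.
It fails at once if the stout trier is taken out or displaced by more than 20 mm (distance of stout_trier_grip from where it was at the start of the episode above 0.02 m).
It fails at once if the sample tin, the weight or the steel cup is moved by more than 20 mm (distance of any of sample_tin, weight, steel_cup from where it was at the start of the episode above 0.02 m).
It also fails if it takes over 64 s, if anything falls off the work surface, if the arm or the gripper's body presses on something with over 40 N, if the wrist force passes 120 N, or if a joint passes its speed limit or range.

## Working session

There is one attempt and no reset: what is moved stays moved. The work goes in short steps, Python scripts to look and compute and a tool call to move; the robot and the scene stay as the last step left them, time stands still between calls to the robot, and variables do not carry over. Pictures are saved under pics/ and viewed, and the job is handed in when it is done.

Besides the shell and the picture viewer there is one more tool, called by a JSON object that holds its "name" and its "arguments", one argument or row to a line. servo_tool: Moves the arm, as the interface text tells. Its arguments: {"type":"object","properties":{"targets":{"type":"string"},"newtons":{"type":"number"}},"required":["targets"]}

```bash
mkdir -p pics; cat > h.py <<'E'
import numpy as np, cv2
from scipy.spatial.transform import Rotation as R
from workcell import bot, read_camera, finish_job
def save(n,img): cv2.imwrite(f'pics/{n}.png',img[:,:,::-1])
def campose(c,st=None):
    if 'T_tool_cam' in c:
        T=np.eye(4);T[:3,:3]=R.from_rotvec(st['tcp_rot']).as_matrix();T[:3,3]=st['tool_pos']
        T=T@np.array(c['T_tool_cam']);return T[:3,:3],T[:3,3]
    o=np.array(c['orientation'])
    if o.shape==(3,3): M=o
    elif o.size==3: M=R.from_rotvec(o).as_matrix()
    else: M=R.from_quat(o).as_matrix()
    return M,np.array(c['eye'])
def ray(c,uv,st=None):
    M,e=campose(c,st);K=np.array(c['mtx'])
    d=np.array([(uv[0]-K[0,2])/K[0,0],(uv[1]-K[1,2])/K[1,1]])
    s=d.copy()
    for _ in range(30): s=d/(1+c['k1']*(s@s))
    v=M@np.array([s[0],-s[1],-1.]);return e,v/np.linalg.norm(v)
def plane(c,uv,z,st=None):
    e,v=ray(c,uv,st);return e+v*(z-e[2])/v[2]
def proj(c,p,st=None):
    M,e=campose(c,st);q=M.T@(np.array(p)-e);s=np.array([q[0]/-q[2],-q[1]/-q[2]]);s=s*(1+c['k1']*(s@s))
    K=np.array(c['mtx']);return np.array([K[0,0]*s[0]+K[0,2],K[1,1]*s[1]+K[1,2]])
def tri(rays):
    A=0;b=0
    for e,v in rays:
        P=np.eye(3)-np.outer(v,v);A=A+P;b=b+P@e
    return np.linalg.solve(A,b)
E
python3 - <<'E'
from h import *
np.set_printoptions(precision=4,suppress=True)
s=bot.read_state();print(s)
for n in ['side','top','wrist']:
    c=read_camera(n);save(n+'0',c['image']);print(n,{k:v for k,v in c.items() if k!='image'})
E
```

```text
{'time': 0.0, 'q': array([-1.2319,  0.2648,  1.6054, -0.    ,  1.2737, -0.0369]), 'joint_vel': array([-0.0001,  0.001 ,  0.0011,  0.001 ,  0.0008, -0.0003]), 'joint_torque': array([ -0.0015, -51.512 , -36.7316,  -0.0003,   0.0126,  -0.    ]), 'tool_pos': array([ 0.2475, -0.6272,  0.23  ]), 'tcp_rot': array([-3.0841, -0.5865,  0.0005]), 'wrist_force': array([-0.4523,  0.5225, -0.4673]), 'torque': array([-0.0483,  0.033 ,  0.0367]), 'width': 1.0018631977718835}
side {'mtx': array([[577.8516,   0.    , 318.6104],
       [  0.    , 577.8516, 244.1374],
       [  0.    ,   0.    ,   1.    ]]), 'k1': -0.05756703368115366, 'eye': array([0.2991, 0.8771, 0.7487]), 'orientation': array([ 0.2046, -1.3056, -2.5763])}
top {'mtx': array([[545.0407,   0.    , 315.6142],
       [  0.    , 545.0407, 246.1283],
       [  0.    ,   0.    ,   1.    ]]), 'k1': 0.04980325801518061, 'eye': array([0.448 , 0.0568, 1.2531]), 'orientation': array([ 0.0794, -0.0917, -1.5525])}
wrist {'mtx': array([[428.116 ,   0.    , 317.2675],
       [  0.    , 428.116 , 244.7667],
       [  0.    ,   0.    ,   1.    ]]), 'k1': -0.0650196841682284, 'T_tool_cam': array([[ 0.0005,  0.9613,  0.2757,  0.0695],
       [ 1.    , -0.0006,  0.0006, -0.0004],
       [ 0.0007,  0.2757, -0.9613, -0.1432],
       [ 0.    ,  0.    ,  0.    ,  1.    ]])}
```

View pics/side0.png

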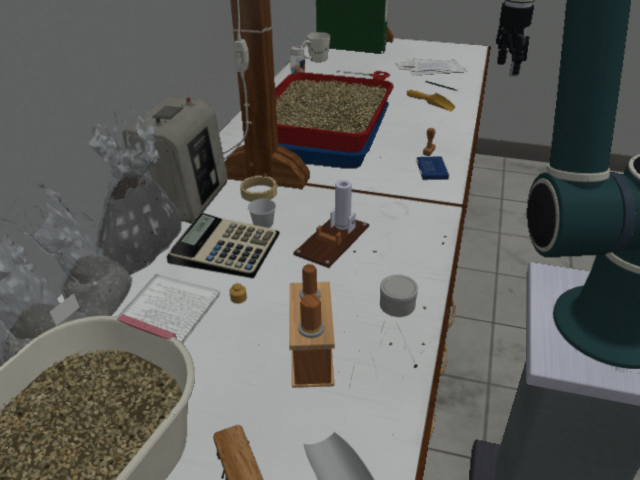

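View pics/top0.png

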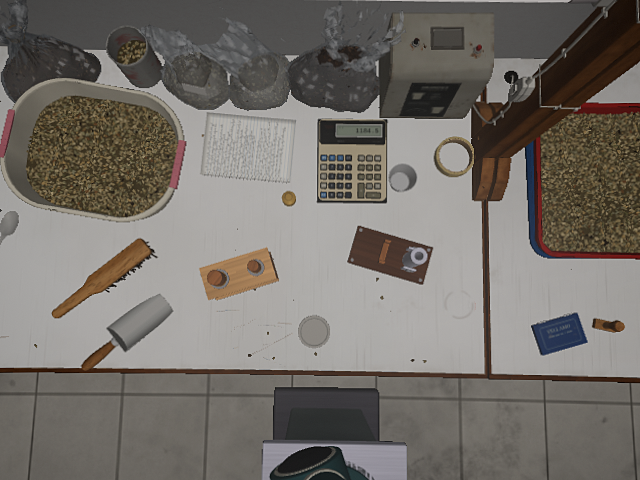

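View pics/wrist0.png

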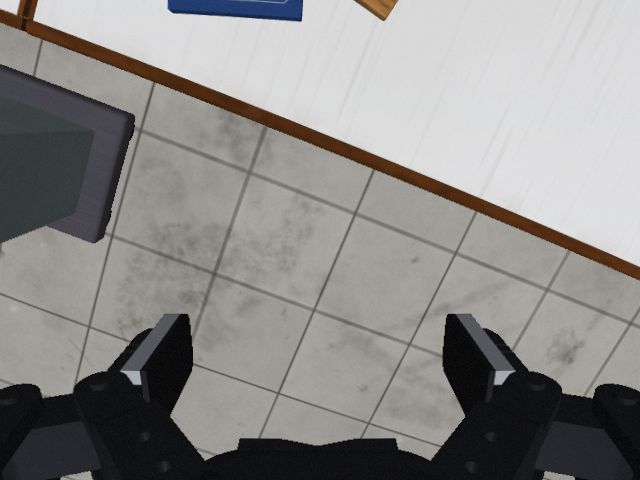

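The side view shows the rack at about (312,330). The stout trier is nearer at (311,315) and the slim one farther at (309,280). The upright tube is at (343,205), with its cradle to the left at (328,235). The top view shows the trier tops near (217,277) and (256,267), the tube at (416,258), the tin at (314,331), the weight at (289,198) and the cup at (402,178). I'll zoom in to measure.

```bash
python3 - <<'E'
from h import *
a=cv2.imread('pics/top0.png')[220:320,190:450];cv2.imwrite('pics/topz.png',cv2.resize(a,None,fx=3,fy=3,interpolation=cv2.INTER_CUBIC))
a=cv2.imread('pics/side0.png')[170:400,270:430];cv2.imwrite('pics/sidez.png',cv2.resize(a,None,fx=2.6,fy=2.6,interpolation=cv2.INTER_CUBIC))
E
```

```text
(no output)
```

View pics/topz.png

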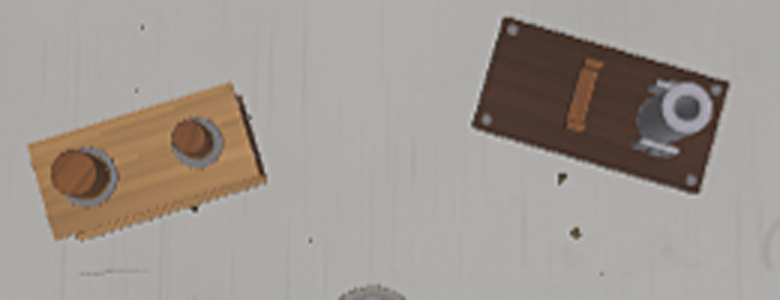

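View pics/sidez.png

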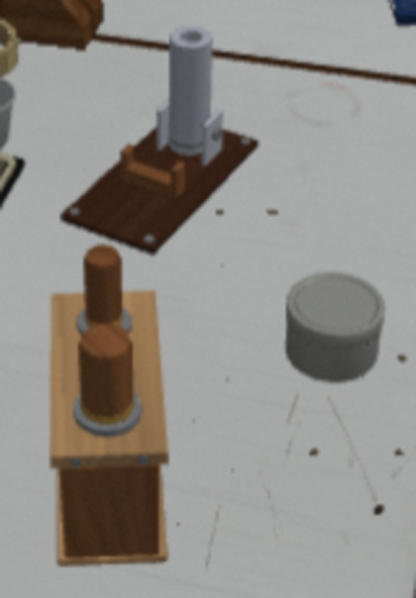

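```bash
python3 - <<'E'
from h import *
np.set_printoptions(precision=4,suppress=True)
c=read_camera('top');s=read_camera('side')
t=lambda x,y:(190+(x+.5)/3-.5,220+(y+.5)/3-.5)
g=lambda x,y:(270+(x+.5)/2.6-.5,170+(y+.5)/2.6-.5)
P=lambda x,y,z:plane(c,t(x,y),z)
Q=lambda x,y,z:plane(s,g(x,y),z)
print('slim top',P(190,139,.161),Q(102,255,.161)); print('slim collar',P(198,142,.106),Q(104,321,.106))
print('stout top',P(79,174,.161),Q(105,340,.161), 'stoutcollar',P(88,177,.106))
print('mouth',P(687,108,.122),Q(191,36,.122), tri([ray(c,t(687,108)),ray(s,g(191,36))]))
print('slim tri',tri([ray(c,t(190,139)),ray(s,g(102,255))]))
rc=np.array([P(*p,.1) for p in [(29,145),(232,83),(267,183),(56,240)]]);print('rack',rc,rc.mean(0))
hc=np.array([P(*p,.008) for p in [(504,18),(729,82),(697,193),(472,127)]]);print('holder',hc)
y=(hc[0]-hc[1]+hc[3]-hc[2]);y/=np.linalg.norm(y);print('holder y dir',y,np.degrees(np.arctan2(y[1],y[0])),np.linalg.norm(hc[0]-hc[1]))
o=(hc[1]+hc[2])/2+.045*y;print('holder origin',o, 'base', hc.mean(0)-.045*y)
ry=(rc[0]-rc[1]+rc[3]-rc[2]);ry/=np.linalg.norm(ry);print('rack y',ry,np.degrees(np.arctan2(ry[1],ry[0])),'holes',rc.mean(0)+.04*ry,rc.mean(0)-.04*ry)
print('tin',plane(c,(314,331),.048),'weight',plane(c,(289,198),.034),'cup',plane(c,(402,178),.048))
st=bot.read_state();print(R.from_rotvec(st['tcp_rot']).as_matrix())
E
```

```text
slim top [0.5256 0.174  0.161 ] [0.529  0.1735 0.161 ]
slim collar [0.5275 0.1742 0.106 ] [0.5291 0.1733 0.106 ]
stout top [0.5011 0.2469 0.161 ] [0.5039 0.2496 0.161 ] stoutcollar [0.5017 0.2502 0.106 ]
mouth [ 0.5558 -0.1661  0.122 ] [ 0.5583 -0.1702  0.122 ] [ 0.5563 -0.1654  0.1249]
slim tri [0.5271 0.1743 0.1618]
rack [[0.5239 0.2933 0.1   ]
 [0.5701 0.152  0.1   ]
 [0.4998 0.1255 0.1   ]
 [0.4577 0.2718 0.1   ]] [0.5129 0.2107 0.1   ]
holder [[ 0.6337 -0.0482  0.008 ]
 [ 0.5872 -0.2208  0.008 ]
 [ 0.5019 -0.1959  0.008 ]
 [ 0.5492 -0.0244  0.008 ]]
holder y dir [0.2634 0.9647 0.    ] 74.72782659421195 0.1787345432310285
holder origin [ 0.5564 -0.1649  0.008 ] base [ 0.5562 -0.1657  0.008 ]
rack y [-0.2937  0.9559  0.    ] 107.07931314082495 holes [0.5011 0.2489 0.1   ] [0.5246 0.1724 0.1   ]
tin [0.3937 0.0489 0.048 ] weight [0.6906 0.1104 0.034 ] cup [ 0.738  -0.1438  0.048 ]
[[ 0.9302  0.367  -0.0004]
 [ 0.367  -0.9302  0.0011]
 [ 0.     -0.0011 -1.    ]]
```

{"name": "servo_tool", "arguments": {
  "targets": "0 0 -0.056 37 -4.5 -10 85; 0 0 -0.056 37 -4.5 -10 85; 0 0 -0.056 37 -4.5 0 85; 0 0 -0.056 37 -4.5 0 85; 0 0 -0.056 36 -4.5 0 85; 0 0 -0.056 36 -4.5 0 85; 0 0 -0.056 36 -4.5 0 85; 0 0 -0.056 36 -4.5 0 85"
}}

```text
time: 0.92
tool_pos: [0.4734, -0.44, 0.2489]
tcp_rot: [-2.874, -1.266, 0.004]
wrist_force: [0.1, 0.4, -0.1]
width: 0.994
```

{"name": "servo_tool", "arguments": {
  "targets": "0 0 -0.056 35 -5 0 85; 0 0 -0.056 35 -5 0 85; 0 0 -0.056 35 -5 0 85; 0 0 -0.056 34 -5 0 85; 0 0 -0.056 34 -5 0 85; 0 0 -0.056 34 -5 0 85; 0 0 -0.056 33 -5 0 85; 0 0 -0.056 33 -5 0 85"
}}

```text
time: 1.58
tool_pos: [0.5849, -0.1741, 0.2476]
tcp_rot: [-2.499, -1.904, 0.001]
wrist_force: [0.0, 0.8, -0.3]
width: 0.991
```

{"name": "servo_tool", "arguments": {
  "targets": "0 0 -0.056 33 -5 0 85; 0 0 -0.056 33 -5 0 85; 0 0 -0.056 33 -5 0 85; 0 0 -0.056 32 -5 0 85; 0 0 -0.056 32 -5 0 85; 0 0 -0.056 32 -5 0 85; 0 0 -0.056 32 -5 0 85; 0 0 0 0 0 0 85"
}}

```text
time: 2.25
tool_pos: [0.5701, 0.071, 0.2469]
tcp_rot: [-2.047, -2.381, -0.003]
wrist_force: [0.3, 0.3, -0.3]
width: 0.998
```

```bash
cat >> h.py <<'E'
def tool_delta(target,yaw_y=None):
    """shift in tool axes (mm) from the pose now to target, tool-y azimuth, tool z axis"""
    st=bot.read_state();M=R.from_rotvec(st['tcp_rot']).as_matrix()
    d=M.T@(np.array(target)-st['tool_pos'])*1000
    print('t',round(st['time'],2),'pos',st['tool_pos'].round(4),'delta tool mm',d.round(1),'y az',np.degrees(np.arctan2(M[1,1],M[0,1])).round(2),'z',M[:,2].round(4),'F',st['wrist_force'].round(1),'w',round(st['width']*85.4,1))
E
python3 - <<'E'
from h import *
tool_delta([.527,.174,.25])
st=bot.read_state();c=read_camera('wrist');save('w1',c['image'])
for z in(.161,.106):print(proj(c,[.527,.174,z],st))
E
```

```text
t 2.25 pos [0.5701 0.071  0.2469] delta tool mm [108.4 -27.2  -2.8] y az 8.64 z [-1.e-04  3.e-03 -1.e+00] F [ 0.3  0.3 -0.3] w 85.2
[263.7945015   45.21886047]
[274.45234038  60.91483038]
```

View pics/w1.png

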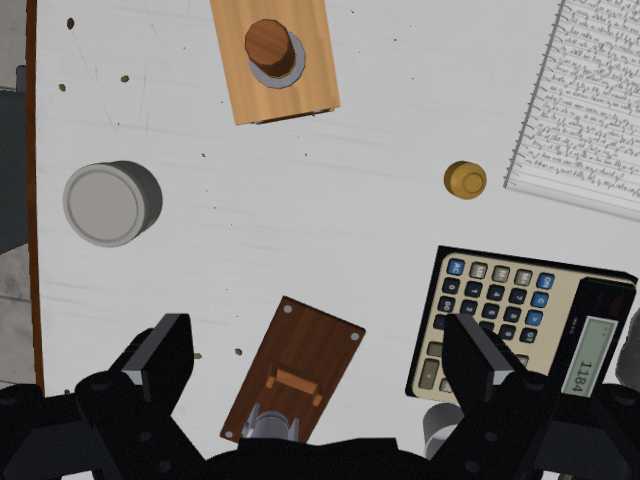

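```bash
python3 - <<'E'
from h import *
st=bot.read_state();c=read_camera('wrist')
print(plane(c,(269,43),.161,st),plane(c,(277,62),.106,st))
E
```

```text
[0.53039243 0.1731535  0.161     ] [0.52964128 0.17123325 0.106     ]
```

{"name": "servo_tool", "arguments": {
  "targets": "0 0 -0.037 27 -5 0 85; 0 0 -0.037 27 -5 0 85; 0 0 -0.037 27 -5 0 85; 0 0 -0.037 27 -5 0 85; 0 0 0 0 0 0 85"
}}

```text
time: 2.77
tool_pos: [0.532, 0.1645, 0.2465]
tcp_rot: [1.877, 2.514, -0.002]
wrist_force: [0.9, 0.0, 0.7]
width: 0.995
```

```bash
python3 - <<'E'
from h import *
tool_delta([.528,.174,.25])
st=bot.read_state();c=read_camera('wrist');save('w2',c['image'])
for z in(.161,.106):print(proj(c,[.528,.174,z],st))
E
```

```text
t 2.77 pos [0.532  0.1645 0.2465] delta tool mm [10.2 -1.2 -3.6] y az 16.52 z [ 0.0028 -0.004  -1.    ] F [0.9 0.  0.7] w 85.0
[315.68577811 234.75307144]
[315.88207037 213.84619942]
```

View pics/w2.png

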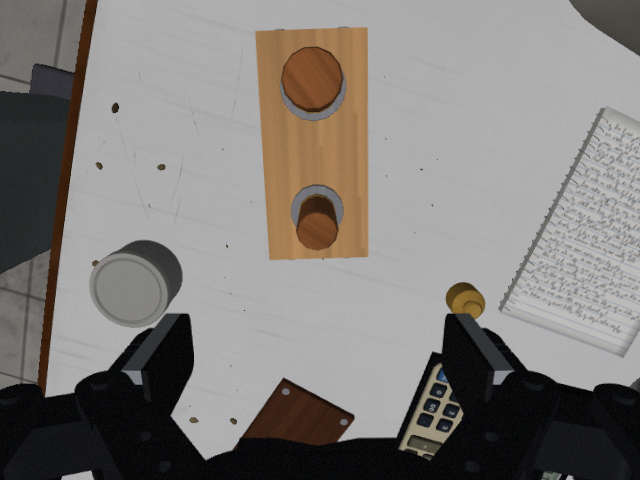

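Slim trier top at (317,231) and collar at (317,210), centred between the fingers to within a few mm. The stout trier is at (312,80), clear of the descent.

{"name": "servo_tool", "arguments": {
  "targets": "0 0 0 11.5 -0.7 0 85; 0 0 0 0 0 20 85; 0 0 0 0 0 20 85; 0 0 0 0 0 20 85; 0 0 0 0 0 20 85; 0 0 0 0 0 20 85; 0 0 0 0 0 15 85; 0 0 0 0 0 5 85"
}}

```text
time: 3.48
tool_pos: [0.5383, 0.1653, 0.1264]
tcp_rot: [1.896, 2.484, 0.007]
wrist_force: [-0.9, 0.2, -0.2]
width: 0.998
```

```bash
python3 - <<'E'
from h import *
tool_delta([.5288,.1745,.122])
st=bot.read_state();c=read_camera('wrist');save('w3',c['image'])
E
```

```text
t 3.48 pos [0.5383 0.1653 0.1264] delta tool mm [11.4 -6.8  4.2] y az 15.29 z [ 0.0156 -0.0066 -0.9999] F [-0.9  0.2 -0.2] w 85.2
```

View pics/w3.png

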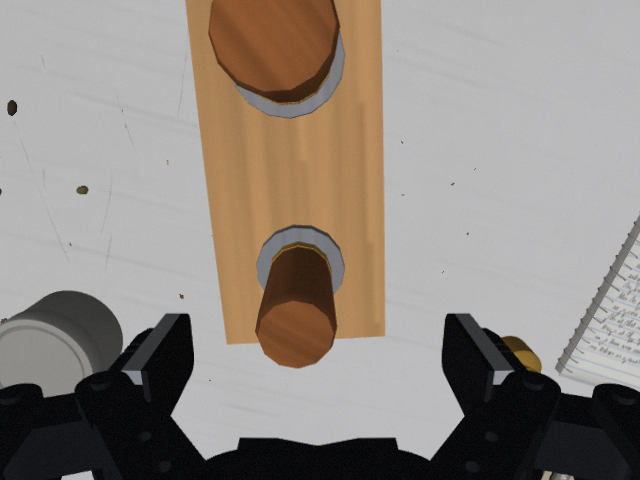

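```bash
cat >> h.py <<'E'
def need(target,az,z=(0,0,-1)):
    st=bot.read_state();M=R.from_rotvec(st['tcp_rot']).as_matrix()
    a=np.radians(az);z=np.array(z,float);y=np.array([np.cos(a),np.sin(a),0]);y-=z*(y@z);y/=np.linalg.norm(y)
    G=np.stack([np.cross(y,z),y,z],1)
    w=R.from_matrix(M.T@G).as_rotvec()
    d=M.T@(np.array(target)-st['tool_pos'])*1000
    print('t',round(st['time'],2),'pos',st['tool_pos'].round(4),'turn',w.round(4),'shift',d.round(1),'F',st['wrist_force'].round(1),'T',st['torque'].round(2),'w',round(st['width']*85.4,1))
E
python3 - <<'E'
from h import *
need([.5288,.1745,.122],16.8)
E
```

```text
t 3.53 pos [0.538  0.1651 0.126 ] turn [ 0.0121  0.0108 -0.0263] shift [11.5 -6.4  3.8] F [ 0.3 -0.4 -0.9] T [ 0.02 -0.01 -0.02] w 84.9
```

{"name": "servo_tool", "arguments": {
  "targets": "0.012 0.011 -0.026 6 -3 2 85; 0 0 0 5 -3 2 85; 0 0 0 0 0 0 85"
}}

```text
time: 3.78
tool_pos: [0.5306, 0.1723, 0.1227]
tcp_rot: [1.88, 2.517, 0.0]
wrist_force: [0.6, -0.3, 0.5]
width: 0.996
```

```bash
python3 - <<'E'
from h import *
need([.5288,.1745,.122],16.8)
E
```

```text
t 3.78 pos [0.5306 0.1723 0.1227] turn [ 0.0003  0.0001 -0.0053] shift [ 2.6 -1.1  0.7] F [ 0.6 -0.3  0.5] T [0.02 0.01 0.02] w 85.0
```

{"name": "servo_tool", "arguments": {
  "targets": "0 0 -0.005 2.8 -1.2 0 85; 0 0 0 0 0 0 85"
}}

```text
time: 3.95
tool_pos: [0.5298, 0.1747, 0.1244]
tcp_rot: [1.873, 2.519, 0.004]
wrist_force: [-0.1, 0.2, 0.1]
width: 0.995
```

```bash
python3 - <<'E'
from h import *
need([.5288,.1745,.122],16.8)
st=bot.read_state();c=read_camera('wrist');save('w4',c['image'])
c=read_camera('side');save('s4',cv2.resize(c['image'][200:400,240:440],None,fx=3,fy=3))
E
```

```text
t 3.95 pos [0.5298 0.1747 0.1244] turn [ 0.0034  0.0007 -0.0015] shift [ 0.1 -1.1  2.4] F [-0.1  0.2  0.1] T [ 0.02  0.04 -0.04] w 85.0
```

View pics/w4.png

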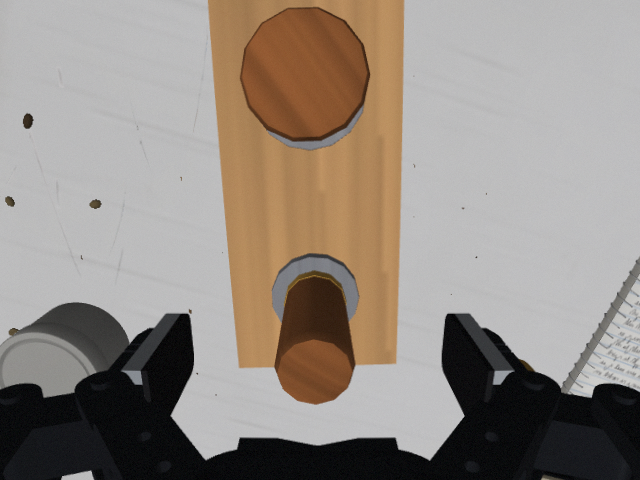

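View pics/s4.png

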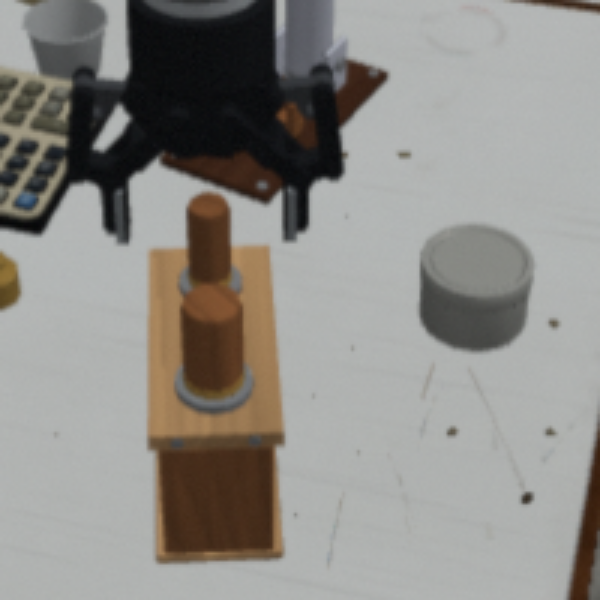

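```bash
python3 - <<'E'
from h import *
st=bot.read_state();c=read_camera('wrist')
print(plane(c,(315,371),.161,st),plane(c,(315,295),.106,st),proj(c,st['tool_pos'],st))
E
```

```text
[0.52845955 0.17655295 0.161     ] [0.52827936 0.17690765 0.106     ] [318.29048669 321.48768142]
```

{"name": "servo_tool", "arguments": {
  "targets": "0.003 0 0 2 -1 1 85; 0 0 0 0 0 0 60; 0 0 0 0 0 0 40; 0 0 0 0 0 0 18; 0 0 0 0 0 0 15; 0 0 0 0 0 0 15; 0 0 0 0 0 0 15",
  "newtons": 40
}}

```text
time: 4.68
tool_pos: [0.5288, 0.1766, 0.1242]
tcp_rot: [1.874, 2.519, 0.001]
wrist_force: [-2.1, -0.3, 1.2]
width: 0.27
```

```bash
python3 - <<'E'
from h import *
need([.5284,.1762,.122],16.8)
st=bot.read_state();c=read_camera('wrist');save('w5',c['image'])
E
```

```text
t 4.68 pos [0.5288 0.1766 0.1242] turn [ 0.0017  0.0011 -0.0014] shift [-0.2 -0.5  2.2] F [-2.1 -0.3  1.2] T [-0.05  0.14  0.01] w 23.0
```

View pics/w5.png

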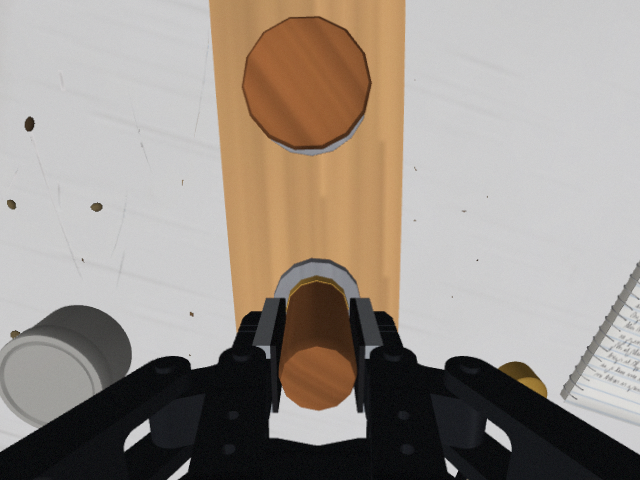

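Gripped (23 mm opening) and upright. Lifting straight up.

{"name": "servo_tool", "arguments": {
  "targets": "0 0 0 0 0 -8 15; 0 0 0 0 0 -15 15; 0 0 0 0 0 -18 15; 0 0 0 0 0 -18 15; 0 0 0 0 0 -18 15; 0 0 0 0 0 -18 15; 0 0 0 0 0 -18 15; 0 0 0 0 0 -18 15",
  "newtons": 60
}}

```text
time: 5.4
tool_pos: [0.5244, 0.1752, 0.255]
tcp_rot: [-1.872, -2.516, 0.015]
wrist_force: [0.2, 0.3, -1.4]
width: 0.265
```

```bash
python3 - <<'E'
from h import *
need([.5284,.1762,.26],16.8)
E
```

```text
t 5.4 pos [0.5244 0.1752 0.255 ] turn [-0.0113  0.0009 -0.0018] shift [-0.2  4.1 -5.1] F [ 0.2  0.3 -1.4] T [ 0.06 -0.01 -0.01] w 22.6
```

{"name": "servo_tool", "arguments": {
  "targets": "-0.011 0 0.03 -15 1 -5 15; 0 0 0.045 -25 1 0 15; 0 0 0.045 -26 2 0 15; 0 0 0.045 -26 2 0 15; 0 0 0.045 -26 2 0 15; 0 0 0.045 -26 2 0 15; 0 0 0.045 -26 2 0 15; 0 0 0.045 -26 2 0 15"
}}

```text
time: 6.07
tool_pos: [0.5687, -0.0175, 0.2708]
tcp_rot: [2.282, 2.15, 0.022]
wrist_force: [0.7, 0.4, -0.8]
width: 0.266
```

{"name": "servo_tool", "arguments": {
  "targets": "0 0 0.045 -26 2 0 15; 0 0 0.045 -26 2 0 15; 0 0 0.045 -26 2 0 15; 0 0 0.045 -26 2 0 15; 0 0 0.03 -15 1 0 15; 0 0 0 0 0 0 15"
}}

```text
time: 6.57
tool_pos: [0.5588, -0.1473, 0.2713]
tcp_rot: [2.51, 1.877, 0.02]
wrist_force: [-0.1, 0.4, -0.8]
width: 0.264
```

```bash
python3 - <<'E'
from h import *
need([.5563,-.166,.26],-15.3)
E
```

```text
t 6.57 pos [ 0.5588 -0.1473  0.2713] turn [ 0.0132 -0.0058 -0.0196] shift [-18.7   2.8  11.2] F [-0.1  0.4 -0.8] T [0.02 0.03 0.01] w 22.6
```

{"name": "servo_tool", "arguments": {
  "targets": "0.013 -0.006 -0.019 -10 1 2 15; 0 0 0 -5 1 2 15; 0 0 0 0 0 0 15"
}}

```text
time: 6.82
tool_pos: [0.5561, -0.1627, 0.2675]
tcp_rot: [-2.498, -1.904, -0.001]
wrist_force: [-0.1, -0.0, -1.4]
width: 0.266
```

```bash
python3 - <<'E'
from h import *
need([.5563,-.166,.26],-15.3)
for n in ['top','side','wrist']:
    st=bot.read_state();c=read_camera(n);save(n+'6',c['image'])
    print(n,[proj(c,p,st).round(1) for p in ([.5563,-.166,.122],)])
    if n!='wrist':
        u=proj(c,[.5563,-.166,.17]).astype(int);a=c['image'][u[1]-110:u[1]+110,u[0]-100:u[0]+100];print(u);save(n+'6z',cv2.resize(a,None,fx=2.7,fy=2.7,interpolation=cv2.INTER_CUBIC))
E
```

```text
t 6.82 pos [ 0.5561 -0.1627  0.2675] turn [-0.0002 -0.0011 -0.0015] shift [-3.1  1.1  7.5] F [-0.1 -0.  -1.4] T [-0.02  0.02  0.03] w 22.7
top [array([418.6, 255.4])]
[423 253]
side [array([343.6, 184.6])]
[343 164]
wrist [array([319.7, 233.1])]
```

View pics/top6z.png

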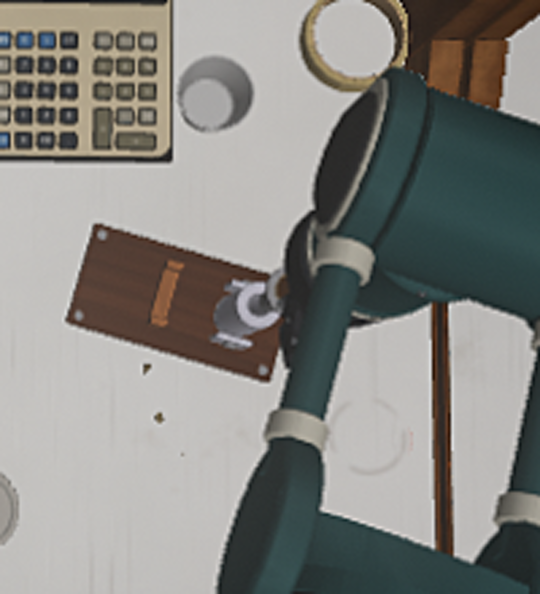

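View pics/side6z.png

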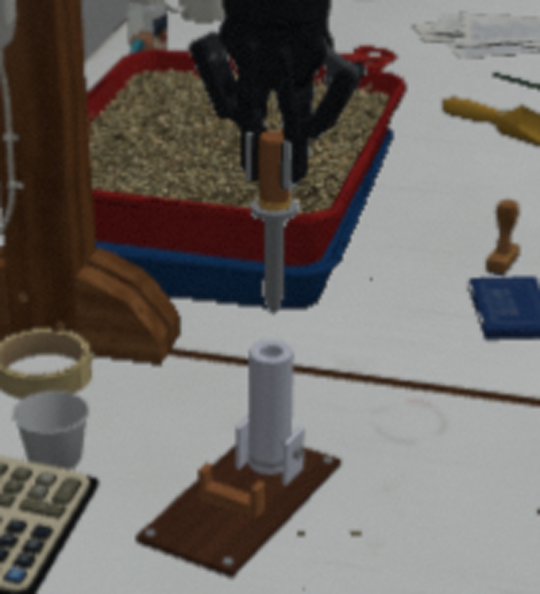

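View pics/wrist6.png

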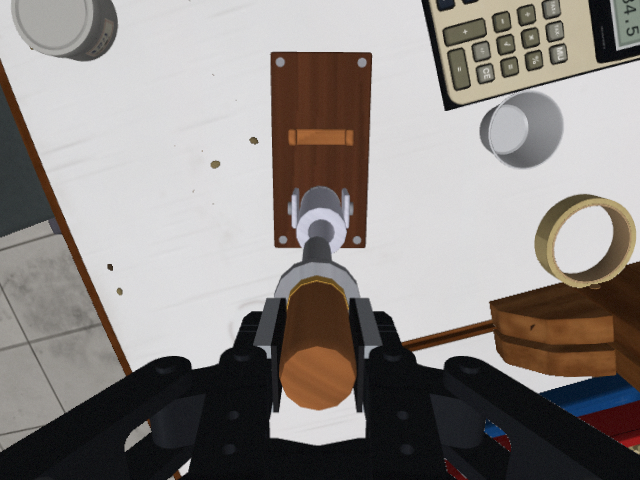

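```bash
python3 - <<'E'
from h import *
np.set_printoptions(precision=4,suppress=True)
im=cv2.imread('pics/side6.png')[90:240,310:380];cv2.imwrite('pics/s6zz.png',cv2.resize(im,None,fx=8,fy=8,interpolation=cv2.INTER_CUBIC)[:600])
cv2.imwrite('pics/s6zb.png',cv2.resize(im,None,fx=8,fy=8,interpolation=cv2.INTER_CUBIC)[600:])
im=cv2.imread('pics/wrist6.png')[170:430,260:380];cv2.imwrite('pics/w6zz.png',cv2.resize(im,None,fx=2.3,fy=2.3,interpolation=cv2.INTER_CUBIC))
E
```

```text
(no output)
```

View pics/s6zz.png

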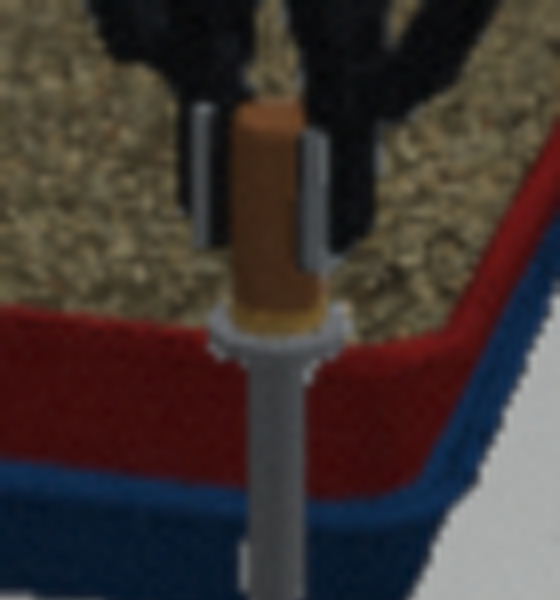

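View pics/s6zb.png

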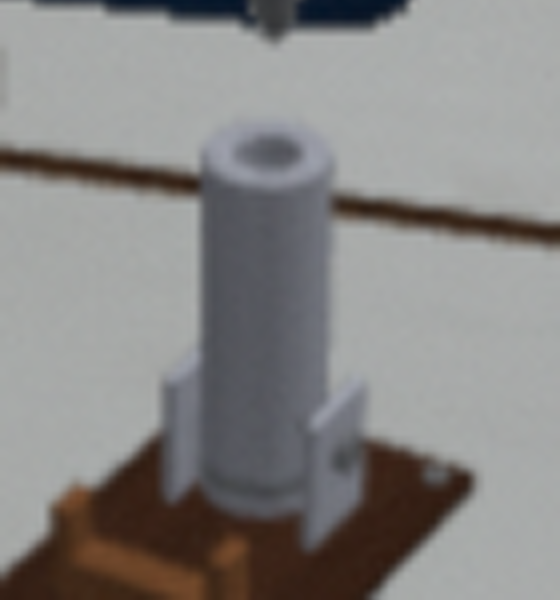

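View pics/w6zz.png

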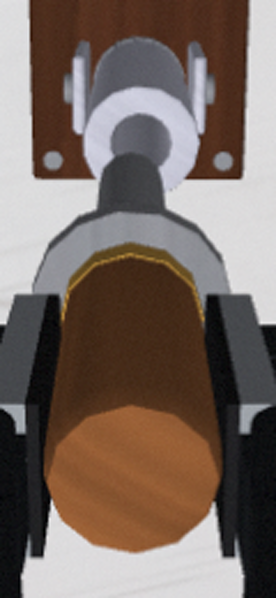

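```bash
python3 - <<'E'
from h import *
np.set_printoptions(precision=4,suppress=True)
st=bot.read_state();s=read_camera('side');w=read_camera('wrist')
tip=plane(s,(343.9,169.6),.1585);m=plane(s,(342.9,183.9),.122)
print('side tip',tip,'mouth',m)
print('wrist mouth',plane(w,(321.3,230.9),.122,st),'tri',tri([ray(s,(342.9,183.9)),ray(w,(321.3,230.9),st)]))
print('wrist htop',plane(w,(317.8,378.7),.2675-.024+.061,st),'pos',st['tool_pos'])
print('side collar',plane(s,(310+279.5/8-.5,90+335/8-.5),.2435+.003))
E
```

```text
side tip [ 0.556  -0.166   0.1585] mouth [ 0.5585 -0.1686  0.122 ]
wrist mouth [ 0.5578 -0.1647  0.122 ] tri [ 0.5577 -0.1642  0.1245]
wrist htop [ 0.5559 -0.1621  0.3045] pos [ 0.5564 -0.1617  0.2679]
side collar [ 0.5556 -0.1649  0.2465]
```

```bash
python3 - <<'E'
from h import *
need([.5577,-.1652,.146],-15.3)
E
```

```text
t 7.07 pos [ 0.5565 -0.1617  0.2681] turn [ 0.0005 -0.0013  0.    ] shift [ -3.2   2.1 122. ] F [-0.  -0.1 -1.4] T [ 0.03 -0.04  0.02] w 23.1
```

{"name": "servo_tool", "arguments": {
  "targets": "0 0 0 -3.4 2.2 5 15; 0 0 0 0 0 8 15; 0 0 0 0 0 8 15; 0 0 0 0 0 4 15; 0 0 0 0 0 0 15"
}}

```text
time: 7.48
tool_pos: [0.5582, -0.1639, 0.2406]
tcp_rot: [-2.495, -1.909, -0.003]
wrist_force: [-0.6, 0.3, -1.3]
width: 0.264
```

```bash
python3 - <<'E'
from h import *
need([.5577,-.1652,.146],-15.3)
s=read_camera('side');save('s7',cv2.resize(s['image'][90:240,290:400],None,fx=4,fy=4,interpolation=cv2.INTER_CUBIC))
s=read_camera('wrist');save('w7',s['image'][120:440,220:420])
E
```

```text
t 7.48 pos [ 0.5582 -0.1639  0.2406] turn [ 0.0012 -0.0017  0.0026] shift [-1.5 -0.3 94.6] F [-0.6  0.3 -1.3] T [ 0.03 -0.02  0.  ] w 22.6
```

View pics/s7.png

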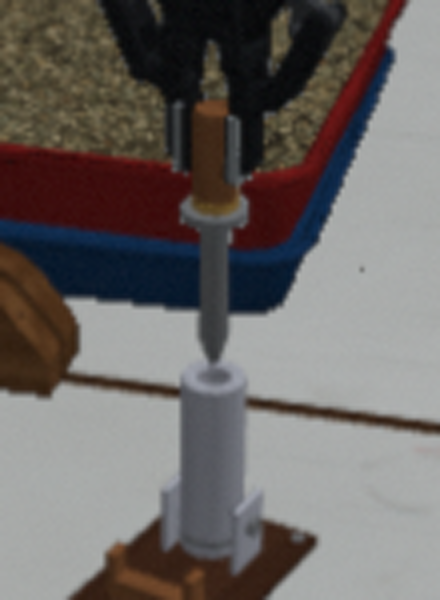

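View pics/w7.png

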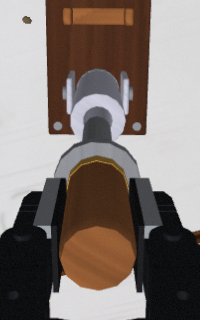

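Tip at (212,362) is over the bore centre (213,377) in the zoomed view, aligned in both views. Lowering it in.

{"name": "servo_tool", "arguments": {
  "targets": "0 0 0 -1 0 6 15; 0 0 0 0 0 6 15; 0 0 0 0 0 6 15; 0 0 0 0 0 6 15; 0 0 0 0 0 4 15"
}}

```text
time: 8.0
tool_pos: [0.5593, -0.1656, 0.2129]
tcp_rot: [2.493, 1.907, 0.007]
wrist_force: [-1.4, 0.1, -0.6]
width: 0.267
```

```bash
python3 - <<'E'
from h import *
need([.5577,-.1652,.146],-15.3)
s=read_camera('side');save('s8',cv2.resize(s['image'][90:240,290:400],None,fx=4,fy=4,interpolation=cv2.INTER_CUBIC))
E
```

```text
t 8.0 pos [ 0.5593 -0.1656  0.2129] turn [ 0.005  -0.0014  0.0023] shift [-0.2 -1.9 66.9] F [-1.4  0.1 -0.6] T [ 0.08  0.12 -0.  ] w 22.8
```

View pics/s8.png

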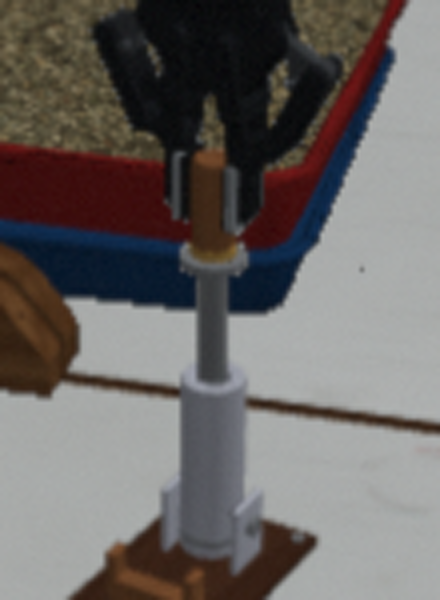

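{"name": "servo_tool", "arguments": {
  "targets": "0.005 -0.001 0 0 -1 5 15; 0 0 0 0 0 6 15; 0 0 0 0 -0.3 6 15; 0.001 0 0 0 -0.3 6 15"
}}

```text
time: 8.38
tool_pos: [0.5581, -0.1653, 0.1878]
tcp_rot: [-2.495, -1.908, -0.0]
wrist_force: [-0.4, -0.0, -1.0]
width: 0.269
```

```bash
python3 - <<'E'
from h import *
need([.5577,-.1652,.146],-15.3)
E
```

```text
t 8.38 pos [ 0.5581 -0.1653  0.1878] turn [-0.0003 -0.0003  0.0022] shift [-0.  -0.4 41.8] F [-0.4 -0.  -1. ] T [ 0.03  0.01 -0.01] w 23.0
```

Sliding freely.

{"name": "servo_tool", "arguments": {
  "targets": "0 0 0 0 -0.3 6 15; 0.001 0 0 0 -0.3 6 15; 0.001 0 0 0 -0.3 6 15; 0.001 0 0 0 -0.3 6 15; 0.001 0 0 0 -0.3 5 15; 0 0 0 0 0 2 15"
}}

```text
time: 8.88
tool_pos: [0.5576, -0.1651, 0.1529]
tcp_rot: [-2.494, -1.908, 0.002]
wrist_force: [-0.5, -0.6, -0.7]
width: 0.264
```

```bash
python3 - <<'E'
from h import *
need([.5577,-.1652,.146],-15.3)
E
```

```text
t 8.88 pos [ 0.5576 -0.1651  0.1529] turn [-0.0022 -0.0002  0.0023] shift [-0.1  0.2  6.9] F [-0.5 -0.6 -0.7] T [-0.02 -0.17  0.04] w 22.6
```

{"name": "servo_tool", "arguments": {
  "targets": "0 0 0 0 0 3 15; 0 0 0 0 0 3 15; 0 0 0 0 0 2 15"
}}

```text
time: 9.13
tool_pos: [0.5578, -0.1652, 0.1462]
tcp_rot: [-2.494, -1.908, 0.002]
wrist_force: [-7.2, 3.5, 19.9]
width: 0.266
```

```bash
python3 - <<'E'
from h import *
need([.5577,-.1652,.146],-15.3)
E
```

```text
t 9.13 pos [ 0.5578 -0.1652  0.1462] turn [-0.0021 -0.0002  0.0023] shift [-0.  -0.1  0.2] F [-7.2  3.5 19.9] T [ 0.35  1.12 -0.02] w 22.7
```

{"name": "servo_tool", "arguments": {
  "targets": "0 0 0 0 0 0 15; 0 0 0 0 0 0 15; 0 0 0 0 0 0 24; 0 0 0 0 0 0 30; 0 0 0 0 0 0 34; 0 0 0 0 0 0 34; 0 0 0 0 0 0 34"
}}

```text
time: 9.72
tool_pos: [0.5576, -0.1651, 0.147]
tcp_rot: [-2.494, -1.908, 0.002]
wrist_force: [0.2, 0.3, 0.2]
width: 0.398
```

```bash
python3 - <<'E'
from h import *
need([.5577,-.1652,.146],-15.3)
s=read_camera('side');save('s9',cv2.resize(s['image'][120:270,290:400],None,fx=4,fy=4,interpolation=cv2.INTER_CUBIC))
s=read_camera('wrist');save('w9',s['image'])
E
```

```text
t 9.72 pos [ 0.5576 -0.1651  0.147 ] turn [-0.0023 -0.0001  0.0024] shift [-0.   0.1  1. ] F [0.2 0.3 0.2] T [ 0.    0.08 -0.  ] w 34.0
```

View pics/s9.png

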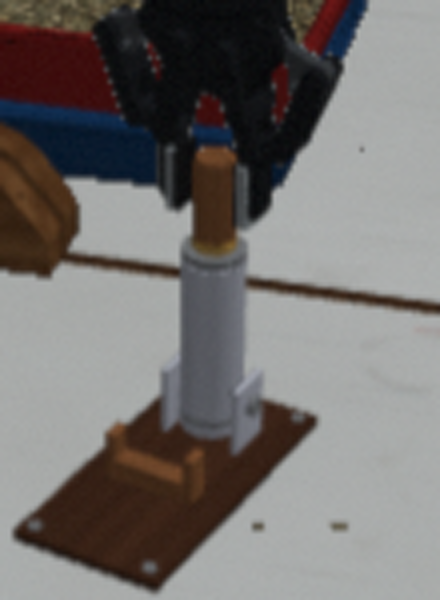

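View pics/w9.png

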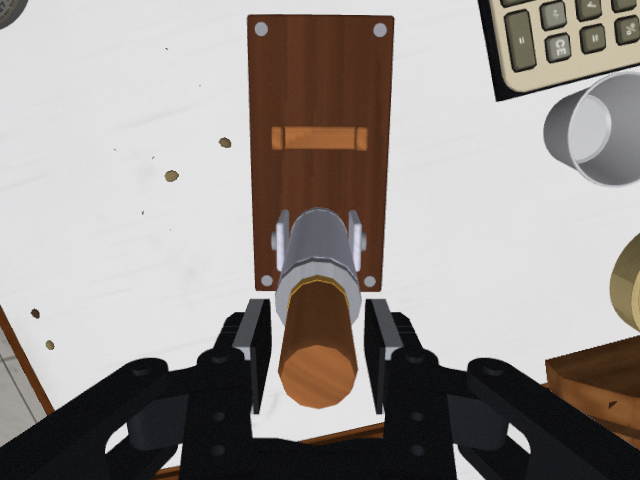

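The collar sits on the mouth and the tube is still upright. Backing off upward, then going to the far (−y) side to push.

{"name": "servo_tool", "arguments": {
  "targets": "0 0 0 0 0 -12 34; 0 0 0 0 0 -14 34; 0 0 0 0 0 -14 34; 0 0 0 0 0 -14 34; 0 0 0 0 0 -14 34; 0 0 0 0 0 0 34"
}}

```text
time: 10.32
tool_pos: [0.5571, -0.165, 0.2201]
tcp_rot: [-2.492, -1.907, 0.004]
wrist_force: [0.4, 0.0, 0.6]
width: 0.397
```

{"name": "servo_tool", "arguments": {
  "targets": "0 0 0 -15 0 0 20; 0 0 0 -15 0 0 0; 0 0 0 -15 0 0 0; 0 0 0 -10 0 0 0; 0 0 0 0 0 0 0; 0 0 0 0 0 0 0"
}}

```text
time: 10.82
tool_pos: [0.5435, -0.2195, 0.223]
tcp_rot: [2.494, 1.91, 0.001]
wrist_force: [-0.1, 1.1, 0.2]
width: -0.002
```

```bash
cat >> h.py <<'E'
PV=np.array([.5577,-.1652,.034]);EY=np.array([.2639,.9646,0])
def tgt(th,r=.122,gap=0.,w=.011):
    return PV+EY*(r*np.sin(th)-(.012+gap)*np.cos(th)-w)+np.array([0,0,r*np.cos(th)+(.012+gap)*np.sin(th)])
E
python3 - <<'E'
from h import *
need(tgt(0,gap=.012),-15.3);print(tgt(0),[ (np.array([(tgt(t)-PV)@EY,tgt(t)[2]])*1000).round(1) for t in np.arange(0,1.41,.1)])
E
```

```text
t 10.82 pos [ 0.5435 -0.2195  0.223 ] turn [ 0.0006 -0.0006  0.0037] shift [21.1 -0.6 67. ] F [-0.1  1.1  0.2] T [-0.02  0.   -0.  ] w -0.2
[ 0.5516303 -0.1873858  0.156    ] [array([-23., 156.]), array([-10.8, 156.6]), array([  1.5, 156. ]), array([ 13.6, 154.1]), array([ 25.5, 151. ]), array([ 37. , 146.8]), array([ 48. , 141.5]), array([ 58.4, 135. ]), array([ 68.2, 127.6]), array([ 77.1, 119.2]), array([ 85.2, 110. ]), array([ 92.3, 100. ]), array([98.4, 89.4]), array([103.4,  78.2]), array([107.2,  66.6])]
```

{"name": "servo_tool", "arguments": {
  "targets": "0 0 0.004 0 0 15 0; 0 0 0 0 0 18 0; 0 0 0 0 0 18 0; 0 0 0 0 0 14 0; 0 0 0 8 0 2 0; 0 0 0 8 0 0 0; 0 0 0 0 0 0 0"
}}

```text
time: 11.4
tool_pos: [0.5495, -0.1993, 0.1542]
tcp_rot: [-2.498, -1.904, -0.006]
wrist_force: [-0.6, -0.1, -1.0]
width: -0.002
```

```bash
python3 - <<'E'
from h import *
need(tgt(0),-15.3)
s=read_camera('side');save('s10',cv2.resize(s['image'][120:270,270:420],None,fx=4,fy=4,interpolation=cv2.INTER_CUBIC))
E
```

```text
t 11.4 pos [ 0.5495 -0.1993  0.1542] turn [ 0.0015 -0.0033 -0.0011] shift [12.1 -1.1 -1.8] F [-0.6 -0.1 -1. ] T [0.02 0.08 0.  ] w -0.2
```

View pics/s10.png

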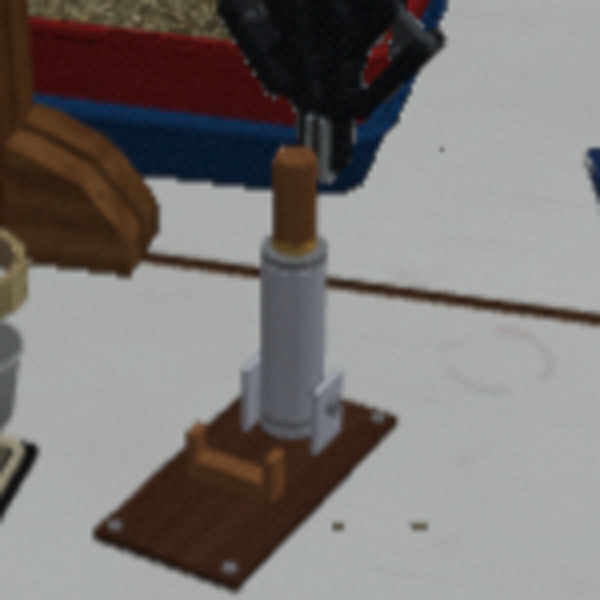

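{"name": "servo_tool", "arguments": {
  "targets": "0 0 0 6 -0.5 0 0; 0 0 0 6 -0.5 0 0; 0 0 0 6 0 0 0; 0 0 0 6 0 0 0; 0 0 0 6 0 0 0; 0 0 0 6 0 0 0"
}}

```text
time: 11.95
tool_pos: [0.5596, -0.1656, 0.1579]
tcp_rot: [2.49, 1.902, 0.001]
wrist_force: [-0.8, -3.9, -2.4]
width: -0.003
```

```bash
python3 - <<'E'
from h import *
need(tgt(0.25),-15.3)
s=read_camera('side');save('s11',cv2.resize(s['image'][120:270,270:420],None,fx=4,fy=4,interpolation=cv2.INTER_CUBIC))
E
```

```text
t 11.95 pos [ 0.5596 -0.1656  0.1579] turn [0.0072 0.0049 0.0007] shift [ 7.5 -2.   2.7] F [-0.8 -3.9 -2.4] T [-0.83  0.17  0.01] w -0.2
```

View pics/s11.png

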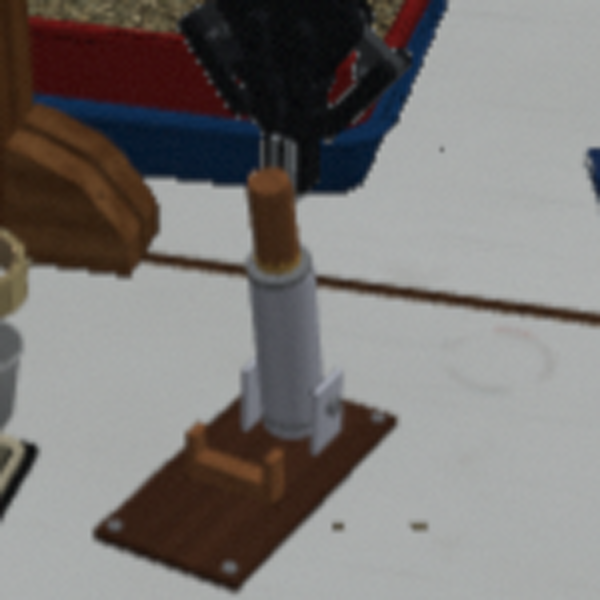

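The tube tips under a push of about 4 N and the trier stays home. Continuing along the arc.

{"name": "servo_tool", "arguments": {
  "targets": "0.007 0.005 0 7 -1 2 0; 0 0 0 7 -0.5 1.5 0; 0 0 0 7 0 2 0; 0 0 0 7 0 2 0; 0 0 0 6 0 2.5 0; 0 0 0 6 0 3 0"
}}

```text
time: 12.5
tool_pos: [0.5713, -0.1244, 0.1467]
tcp_rot: [2.493, 1.904, 0.003]
wrist_force: [-1.6, -3.9, 1.6]
width: 0.003
```

```bash
python3 - <<'E'
from h import *
need(tgt(0.55),-15.3)
st=bot.read_state();print('along',(st['tool_pos']-PV)@EY)
E
```

```text
t 12.5 pos [ 0.5713 -0.1244  0.1467] turn [0.0048 0.0011 0.0004] shift [-0.4 -2.3  2.4] F [-1.6 -3.9  1.6] T [-0.63  0.23  0.03] w 0.3
along 0.04290072500095912
```

{"name": "servo_tool", "arguments": {
  "targets": "0.004 0.001 0 6 -1 4 0; 0 0 0 6 -1 4 0; 0 0 0 6 -0.5 4 0; 0 0 0 6 0 4.5 0; 0 0 0 5 0 5 0; 0 0 0 5 0 5 0"
}}

```text
time: 13.0
tool_pos: [0.5804, -0.0866, 0.1191]
tcp_rot: [2.494, 1.905, 0.006]
wrist_force: [0.1, -3.9, 0.8]
width: 0.002
```

```bash
python3 - <<'E'
from h import *
need(tgt(0.85),-15.3)
st=bot.read_state();print('along',(st['tool_pos']-PV)@EY)
s=read_camera('side');save('s12',cv2.resize(s['image'][120:270,270:420],None,fx=4,fy=4,interpolation=cv2.INTER_CUBIC))
E
```

```text
t 13.0 pos [ 0.5804 -0.0866  0.1191] turn [ 0.0044 -0.0011  0.0009] shift [-9.1 -1.1 -4.4] F [ 0.1 -3.9  0.8] T [-0.75  0.08  0.  ] w 0.1
along 0.08180005363044338
```

View pics/s12.png

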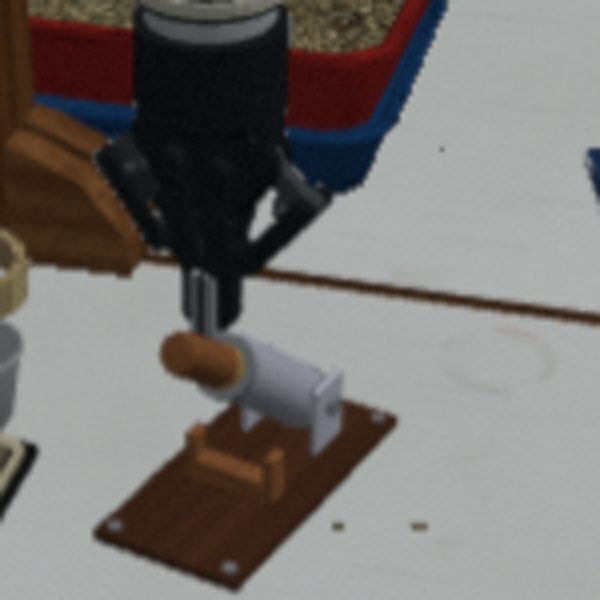

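{"name": "servo_tool", "arguments": {
  "targets": "0.004 -0.001 0 4 -0.5 5 0; 0 0 0 4 0 5.5 0; 0 0 0 4 0 5.5 0; 0 0 0 3.5 0 5.5 0; 0 0 0 3 0 6 0; 0 0 0 0 0 0 0"
}}

```text
time: 13.55
tool_pos: [0.5851, -0.0648, 0.0873]
tcp_rot: [-2.495, -1.905, -0.001]
wrist_force: [0.2, -2.1, 2.5]
width: 0.002
```

```bash
python3 - <<'E'
from h import *
need(tgt(1.4),-15.3)
st=bot.read_state();print('along',(st['tool_pos']-PV)@EY)
E
```

```text
t 13.55 pos [ 0.5851 -0.0648  0.0873] turn [-0.0016 -0.0021  0.0008] shift [ 3.   0.1 20.8] F [ 0.2 -2.1  2.5] T [-0.38 -0.1  -0.05] w 0.2
along 0.10412553320457586
```

{"name": "servo_tool", "arguments": {
  "targets": "0 0 0 1.5 0 5 0; 0 0 0 1 0 5 0; 0 0 0 0.5 0 5 0; 0 0 0 0 0 4 0"
}}

```text
time: 13.88
tool_pos: [0.588, -0.0591, 0.0685]
tcp_rot: [-2.495, -1.903, -0.01]
wrist_force: [1.1, 2.1, 4.0]
width: 0.002
```

```bash
python3 - <<'E'
from h import *
need(tgt(1.4),-15.3)
s=read_camera('side');save('s13',cv2.resize(s['image'][120:270,270:420],None,fx=4,fy=4,interpolation=cv2.INTER_CUBIC))
E
```

```text
t 13.88 pos [ 0.588  -0.0591  0.0685] turn [ 0.0012 -0.0072 -0.0007] shift [-3.2 -1.3  1.9] F [1.1 2.1 4. ] T [ 0.43 -0.08 -0.01] w 0.2
```

View pics/s13.png

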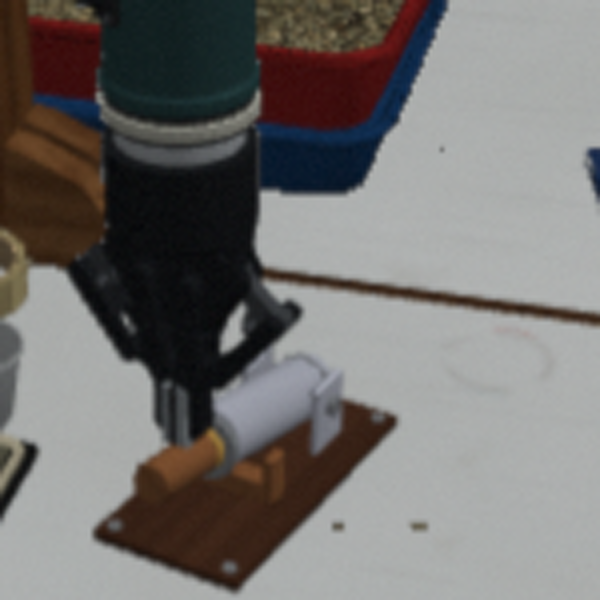

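{"name": "servo_tool", "arguments": {
  "targets": "0 0 0 -0.5 0 3 0; 0 0 0 -0.5 0 3 0; 0 0 0 0 0 1.5 0"
}}

```text
time: 14.18
tool_pos: [0.5896, -0.0589, 0.062]
tcp_rot: [-2.496, -1.903, -0.016]
wrist_force: [-0.3, -0.4, 14.8]
width: 0.005
```

```bash
python3 - <<'E'
from h import *
need(tgt(1.4),-15.3)
E
```

```text
t 14.18 pos [ 0.5896 -0.0589  0.062 ] turn [ 0.0041 -0.0095 -0.0009] shift [-3.7 -2.7 -4.7] F [-0.3 -0.4 14.8] T [0.11 0.23 0.02] w 0.4
```

{"name": "servo_tool", "arguments": {
  "targets": "0 0 0 0 0 2 0; 0 0 0 0 0 2 0"
}}

```text
time: 14.35
tool_pos: [0.592, -0.0596, 0.0621]
tcp_rot: [2.497, 1.905, 0.02]
wrist_force: [-4.7, 1.4, 16.3]
width: 0.001
```

{"name": "servo_tool", "arguments": {
  "targets": "0 0 0 -1 0 -5 0; 0 0 0 0 0 -10 0; 0 0 0 0 0 -25 0; 0 0 0 0 0 -30 0; 0 0 0 0 0 -30 0; 0 0 0 0 0 -30 0; 0 0 0 0 0 0 0"
}}

```text
time: 14.93
tool_pos: [0.5834, -0.0632, 0.1914]
tcp_rot: [-2.491, -1.899, 0.003]
wrist_force: [1.1, -0.6, 0.8]
width: 0.001
```

```bash
python3 - <<'E'
from h import *
need(tgt(1.4),-15.3)
s=read_camera('side');save('s14f',s['image']);save('s14',cv2.resize(s['image'][190:270,280:380],None,fx=7,fy=7,interpolation=cv2.INTER_CUBIC))
s=read_camera('wrist');save('w14',s['image'])
E
```

```text
t 14.93 pos [ 0.5834 -0.0632  0.1914] turn [-0.0083 -0.004  -0.0012] shift [  1.5   3.1 124.8] F [ 1.1 -0.6  0.8] T [-0.03 -0.05  0.03] w 0.1
```

View pics/s14.png

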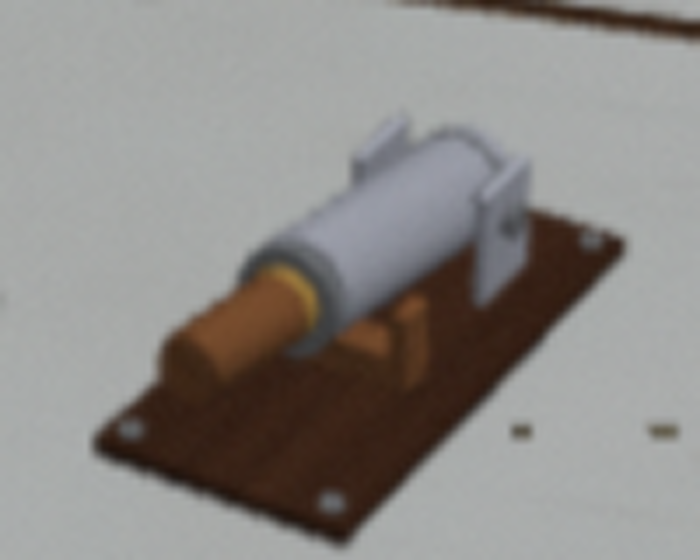

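View pics/w14.png

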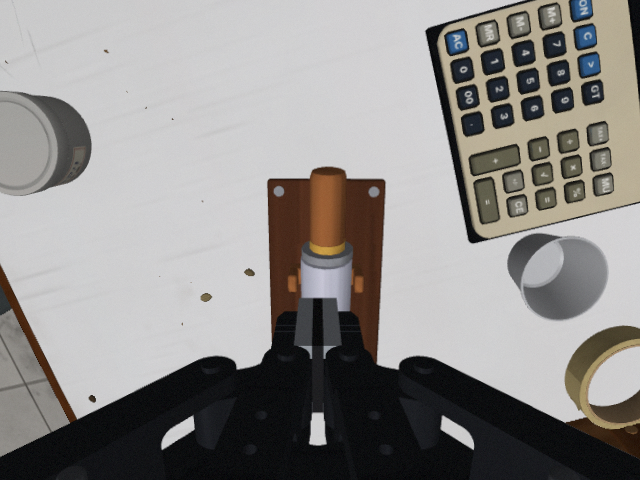

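View pics/s14f.png

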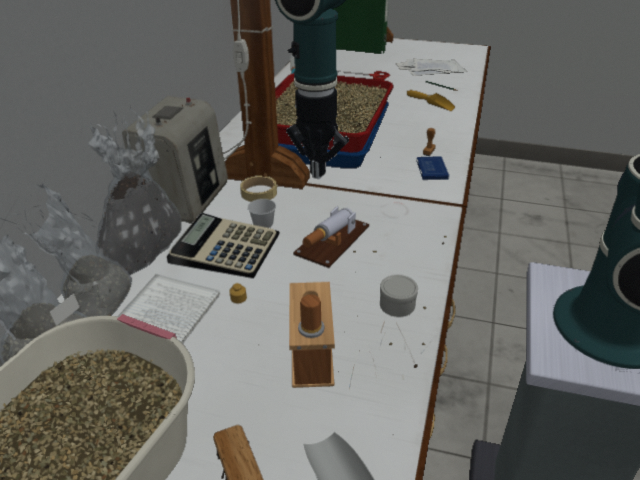

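```bash
python3 - <<'E'
from h import *
st=bot.read_state();w=read_camera('wrist');s=read_camera('side')
save('w15',cv2.resize(w['image'][150:330,260:400],None,fx=3.3,fy=3.3,interpolation=cv2.INTER_CUBIC))
for th in (1.25,1.33,1.4):
    for L in (.088,.094,.149):
        u=EY*np.sin(th)+np.array([0,0,np.cos(th)]);n=-EY*np.cos(th)+np.array([0,0,np.sin(th)])
        rr=.018 if L<.1 else .012
        a=proj(w,PV+L*u+rr*n,st);b=proj(s,PV+L*u);b2=proj(s,PV+L*u+rr*n)
        print(th,L,'wz',((a-[260,150])*3.3).round(0),'side axis zoom7',((b-[280,190])*7).round(0),'side ridge',((b2-[280,190])*7).round(0))
E
```

```text
1.25 0.088 wz [228. 444.] side axis zoom7 [300. 259.] side ridge [310. 202.]
1.25 0.094 wz [228. 419.] side axis zoom7 [291. 263.] side ridge [300. 206.]
1.25 0.149 wz [231. 141.] side axis zoom7 [196. 302.] side ridge [202. 263.]
1.33 0.088 wz [227. 416.] side axis zoom7 [297. 281.] side ridge [304. 225.]
1.33 0.094 wz [228. 390.] side axis zoom7 [287. 286.] side ridge [294. 231.]
1.33 0.149 wz [230. 107.] side axis zoom7 [190. 340.] side ridge [195. 302.]
1.4 0.088 wz [227. 394.] side axis zoom7 [295. 299.] side ridge [300. 245.]
1.4 0.094 wz [228. 367.] side axis zoom7 [285. 306.] side ridge [290. 252.]
1.4 0.149 wz [230.  84.] side axis zoom7 [187. 372.] side ridge [190. 336.]
```

View pics/w15.png

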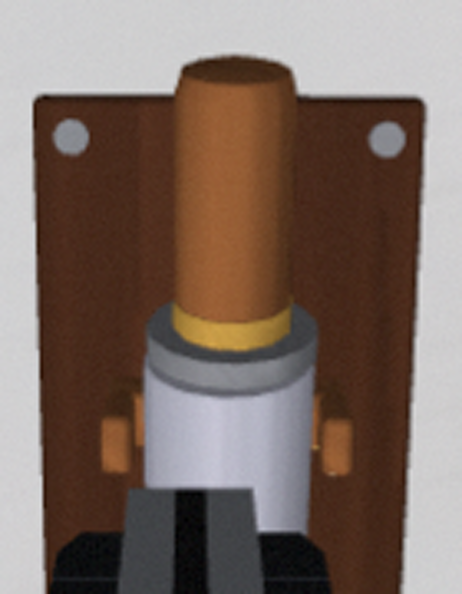

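Wrist view: the tube/collar edge is at row 394, the collar's outer edge at 363 and the handle end at about 84. The predictions for 1.40 rad and fully home are 394, 367 and 84. In the side view the end-face centre is at about (187,368), against a predicted (187,372). The bystanders and the stout trier look unmoved.

```bash
python3 - <<'E'
from h import *
a=cv2.imread('pics/side0.png').astype(int);b=cv2.imread('pics/s14f.png').astype(int)
for n,(x0,y0,x1,y1) in dict(tin=(375,270,425,320),weight=(225,280,252,306),cup=(247,200,276,227),stout=(294,296,330,336)).items():
    print(n,abs(a-b)[y0:y1,x0:x1].mean().round(2))
print(finish_job())
E
```

```text
tin 1.32
weight 1.33
cup 1.25
stout 1.53
the job is handed in; nothing more can be done
None
```

I put the slim trier fully home in the upright tube and let go. Then I tipped the loaded tube into its cradle by pushing the handle with the closed fingers, backed off about 125 mm and handed the job in. It took about 15 s of the 64 s; no verdict was reported.

**Seated upright:** the collar met the mouth with about 20 N at the expected height, and the side view showed it flush with the tube upright.

**Lying down:** the push ended against a firm stop at about 15 N. The last wrist view put the tube/collar edge and the handle end where 1.40 rad and fully home predict. The collar's outer edge was about 4 px off in the enlarged picture, under 1 mm.

**Everything else:** comparing the first and last side views showed no change at the tin, weight, cup or stout trier. The gripper was clear of everything at hand-in.

No check failed. The cameras disagreed by 2–4 mm on the tube's position, so I checked alignment in two views before inserting.

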